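Press the lid of a jam jar with a slip-clutch thumbscrew

ROBOT

A 7-joint arm with a two-finger parallel gripper is mounted at the origin on a cart in front of the work surface, level with it; the furniture and walls round the work are solid. World frame = base frame: x ahead of the robot, y to its left, z up, the work surface at z = 0. Lengths are in m, angles in rad, forces in N, time in s.
With the tool pointing down it reaches from about 0.35 to 0.775 m from the base axis. Payload 3.1 kg.
Tool frame: the origin (TCP) lies between the finger pads; the fingertips stand 17 mm ahead of it and the grasp point (between the pads) lies 2 mm behind it; y points along the fingers, x is the direction in which the jaws open and shut, and the axes are right-handed (so a half turn about y gives the same grasp; the last joint's range is limited). The gripper opens to 85 mm and grips with 20 to 120 N. Pads are 22 mm wide; open, the fingers measure 114 mm over their backs; the gripper's body (76 mm by 85 mm) begins 54 mm behind the grasp point. The pads swing forward as they close: fully open they stand 13 mm farther back than shut.
Start: joints at [-1.169, 0.311, 0.014, 1.512, -0.004, 1.319, -0.027], TCP at [0.236, 0.497, 0.209] pointing down, gripper open.
Joint ranges: [-2.7, 2.7], [-0.3, 1.91], [-1.27, 1.3], [0.12, 2.57], [-1.44, 4.58], [0.2, 2.03], [-3.05, 3.05]. Speed limits (rad/s): [2.79, 2.79, 3.14, 3.14, 3.14, 3.14, 3.14].

INTERFACE

Orientations are given as [roll, pitch, yaw] about the fixed x, y, z axes, in that order (R = Rz(yaw) Ry(pitch) Rx(roll)).
In Python, from workcell import manip, optics, masks_of, landmark_of gives the robot as it stands.
- The arm moves only by the shell command python3 -m jog 'ROWS' [FORCE]. ROWS is a JSON object of lists of equal length, an entry for each row: "fingers": the finger opening in m, from 0 to 0.0854; "linear": the shift along the tool's x, y, z in m, a list of three; "dr": the turn, a rotation vector about the tool's x, y, z in rad, a list of three. In form: {"fingers": [fingers, ...], "linear": [[dx, dy, dz], ...], "dr": [[rx, ry, rz], ...]}. A call has exactly 10 rows; each row is the pose to reach, as a shift and turn from the pose commanded when the call began, along the tool's axes at that moment; what a row does not reach only later rows make up. A row lasts 1/10 s, in which the tool goes at most 50 mm and 8.59 degrees, less where a joint would pass 70% of its speed; a pose out of reach is approached as far as the arm can. A call with a gripper value outside its range is refused whole. The fingers move at their own pace and stop on an object; FORCE is the grip in N (left out, the last holds). Time passes only in rows, so rows that repeat a pose let the fingers close, or fill a call up. It gives the time, the measured TCP pose, the force and the opening at its end, in the units of the state.
- manip.observe(): the state, without advancing time (a new reading comes with each control period).
- optics.read_camera(name): name is "scene" or "top" or "wrist"; returns the picture (400x640x3 uint8, red, green, blue); there is no depth.
- optics.camera_info(name): a dict with "vertical_fov" (degrees; the focal length in pixels is half the picture's height over the tangent of half this angle, whatever the lens; pixels are square), "cx", "cy" (the principal point, pixels), "k1" (the pictures are not rectified: a ray, as slopes to the right and down, at radius r is drawn at 1 + k1 r^2 times it, then the intrinsics apply), "R" (3x3) and "t" (3): a world point X has camera coordinates R X + t; the wrist camera has in their place "tool_from_camera" (4x4, takes a point from camera to tool coordinates, whose origin is the TCP and whose axes are the tool frame's). Camera axes: x right, y down, z forward; pixel columns grow to the right and rows downward; lengths in m; the calibration is good to about 2 mm. A picture is of the moment at which its call begins: read the wrist's pose just before it. camera_info takes no time and is no camera call.
- manip.job_done(): hands the job in, once; it reports no verdict.
Trained networks look in the newest picture that a camera, given by its name, has taken for a name from the list of things; names that differ only in an ending like _2 or _b are one class to them, and where a whole thing is asked for, a point or a joint stands for the part that bears it (a point fixed in the world has none). Each returns a list of dicts, best first, with "score" (0 to 1); they miss things now and then, are a little off and sometimes report something else, mostly with a low value. They report only what shows in the picture. A call takes as long as a camera call.
- masks_of(camera, thing): "pixels" (400x640 bool, what is visible of it) and "bbox" ([left, top, right, bottom] in pixels, round what is visible of it).
- landmark_of(camera, thing): "at" ([row, column] in pixels: a listed point, or the origin of a listed thing).
The state is a dict: "time_s": time; "joints": joint angles; "joint_vel": joint speeds; "tau": joint torques, N m; "tcp_pos": TCP position; "tcp_rot": TCP orientation; "force": force on the tool from outside, world axes, zero at the start; "ft_torque": the same for the moment, N m; "opening": finger opening in m.
Only numpy, scipy, OpenCV 4.12 (cv2) and the standard library are available. Lean on these libraries where they do the work, as an engineer would, in place of code of your own. Each camera call takes 0.05 s, during which the arm holds its last target.

TASK

Close the jar press on the jam jar: swing its arm over the jar until it meets its stop, then turn the winged thumbscrew clockwise until its clutch slips for the first time, and stop turning there. Leave it tight, let go, and do not disturb the jar or the things beside the press.

Things in the scene. Friction and masses are not known exactly. Their poses are not given: they have to be found in the camera images.
- jar_press: Fixed stand of the press: a pale wooden board 185 x 116 x 12 mm. Origin: on the worktop, on the vertical axis of the seat, a low ring (83 mm inside, 5 mm high) in which the jar stands; the board reaches 62 mm to -x and 122 mm to +x of it. z up; +x points from the seat to the steel post (20 mm thick, axis 85 mm from the origin, top 172 mm above the worktop)
- swing (a joint): Angle of the dark steel arm about the post, rad. 0: home at its stop, pointing along the stand's -x with the screw over the jar; grows counter-clockwise seen from above, to 1.25. The arm is a flat bar 22 mm wide, 142 to 154 mm above the worktop, its nose 164 mm from the post's axis. It turns stiffly (0.2 N m) and stays where it is left
- nose_pin (a point): Upright black round pin at the nose of the arm, for moving the arm: 11 to 13 mm thick, from 154 to 188 mm above the worktop, 155 mm from the post's axis. This point lies on its axis, 175 mm above the worktop; the winged head stands 70 mm from it and higher, so there is most room for fingers that close across the arm
- knob_wings (a point): The thumbscrew's black winged head: an upright bar 42 mm long, 10 mm thick, 185 to 213 mm above the worktop, 85 mm from the post's axis and 70 mm from the pin. This point: on its axis, 200 mm up; x along the bar, z up. Clockwise from above lowers the foot 30 mm a turn, the head keeps its height. Drag 0.14 N m; its clutch slips at 0.28 N m, steadily. It can be turned in several strokes
- collar_mark (a point): Aluminium collar right under the winged head, 38 mm across, 8 mm high, with two small dark ribs that point along its x. It turns with the screw. At the start the ribs lie under the wings; once the clutch between head and collar has slipped, the wings stand at an angle to the ribs. This point: on the axis, on the collar's upper face
- foot_under (a point): Centre of the underside of the round dark pressure foot, 34 mm across, that hangs under the arm on the screw's axis. At the start it hangs some 6 to 12 mm above the height of the lid (it differs). The contact is slightly springy: after the touch the torque rises over some 0.1 to 0.5 rad of turn until the clutch slips. The screw holds when let go
- jam_jar: Round glass jam jar with a dark lid, 70 mm across, 101 mm high, loose, standing in the seat of the press. Origin: centre of its underside; z up
- lemon: Lemon, 77 x 52 x 53 mm, loose, beside the press; a bystander. Origin: centre of its underside
- tomato: Tomato, 65 mm across, 71 mm high, loose, beside the press; a bystander. Origin: centre of its underside

How it is judged:
By the outcome, as a careful person would: the job done as asked, in the order asked, and still so for the second after the job is handed in, with the robot touching nothing.
It also fails if it takes over 58 s, if anything falls off the work surface, if the arm or the gripper's body presses on something with over 40 N, if the wrist force passes 120 N, or if a joint passes its speed limit or range.

## Working session

There is one attempt and no reset: what is moved stays moved. The work goes in short steps, Python scripts to look and compute and a shell command to move; the robot and the scene stay as the last step left them, time stands still between calls to the robot, and variables do not carry over. Pictures are saved under pics/ and viewed, and the job is handed in when it is done.

```bash
ls; mkdir -p pics
python3 - <<'E'
from workcell import manip, optics, masks_of, landmark_of
import cv2,json
print(manip.observe())
for n in ["scene","top","wrist"]:
    im=optics.read_camera(n); cv2.imwrite(f"pics/{n}0.png",im[:,:,::-1])
    print(n,optics.camera_info(n))
    for th in ["jar_press","nose_pin","knob_wings","collar_mark","foot_under","jam_jar","lemon","tomato"]:
        r=landmark_of(n,th); print(th,[(x["at"],round(x["score"],2)) for x in r[:2]])
E
```

```text
pics
{'time_s': 0.0, 'joints': array([-1.16871977,  0.31172567,  0.01396149,  1.51305622, -0.00437878,
        1.31921473, -0.02720338]), 'joint_vel': array([ 3.86237827e-07, -9.72214930e-05,  2.99262879e-04, -5.85196163e-04,
       -5.06261739e-04, -6.94095836e-04, -3.83594838e-04]), 'tau': array([-3.23905169e-04, -3.79911196e+01,  1.45836147e-01, -2.30595982e+01,
        1.23084459e-02,  1.38366205e-02,  1.07424188e-05]), 'tcp_pos': array([0.23578961, 0.4960205 , 0.20772143]), 'tcp_rot': array([-1.57090441,  0.00237107,  1.1271274 ]), 'force': array([ 0.22264754, -0.78276377,  0.10514805]), 'ft_torque': array([-0.02976101, -0.00066551, -0.00546433]), 'opening': 0.08533366025607317}
scene {'vertical_fov': 52.42982471978185, 'cx': 322.9329855162528, 'cy': 202.31240322671908, 'k1': -0.006922332859692273, 'R': array([[-0.50912475, -0.8604362 ,  0.02101289],
       [-0.38437558,  0.20545745, -0.9000237 ],
       [ 0.77009571, -0.46630118, -0.43533413]]), 't': array([0.30011772, 0.31385875, 0.48916846])}
jar_press [([243.4, 381.0], 0.61)]
nose_pin [([161.7, 428.7], 0.59)]
knob_wings [([1
[... 670 characters left out ...]
 [([193.5, 398.8], 0.6)]
jam_jar [([213.6, 364.4], 0.79)]
lemon [([199.7, 413.9], 0.46)]
tomato [([218.5, 316.0], 0.61)]
wrist {'vertical_fov': 58.31375259280177, 'cx': 313.3943287580849, 'cy': 195.56718301100042, 'k1': -0.0755518407881911, 'tool_from_camera': array([[ 9.99999552e-01,  8.96808263e-04, -3.03998533e-04,
        -2.99619088e-04],
       [ 5.55645145e-04, -2.95768225e-01,  9.55259571e-01,
        -1.64597408e-01],
       [ 7.66771571e-04, -9.55259312e-01, -2.95768590e-01,
         7.53897124e-02],
       [ 0.00000000e+00,  0.00000000e+00,  0.00000000e+00,
         1.00000000e+00]])}
jar_press []
nose_pin []
knob_wings []
collar_mark []
foot_under []
jam_jar []
lemon []
tomato []
```

View pictures.

View pics/scene0.png

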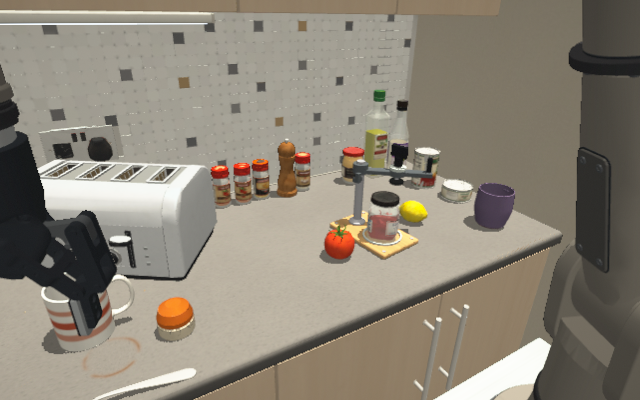

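View pics/top0.png

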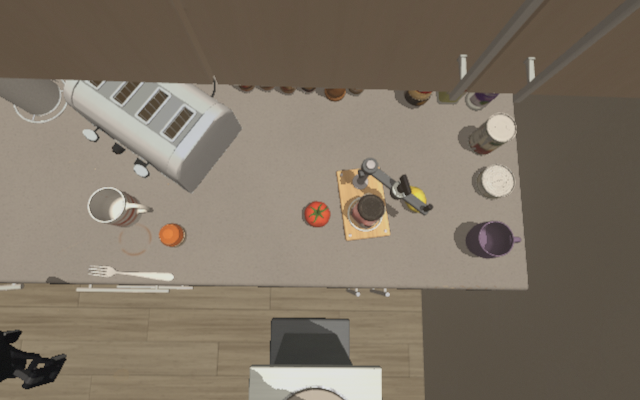

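```bash
cat > h.py <<'E'
import numpy as np, cv2
from workcell import manip, optics, masks_of, landmark_of
from scipy.spatial.transform import Rotation as Ro
from scipy.optimize import least_squares
def cam(n,st=None):
    c=optics.camera_info(n)
    f=200/np.tan(np.radians(c["vertical_fov"]/2))
    if n=="wrist":
        T=np.eye(4);T[:3,:3]=Ro.from_euler("xyz",st["tcp_rot"]).as_matrix();T[:3,3]=st["tcp_pos"]
        M=np.linalg.inv(T@c["tool_from_camera"]);R,t=M[:3,:3],M[:3,3]
    else: R,t=np.array(c["R"]),np.array(c["t"])
    return R,t,f,c["cx"],c["cy"],c["k1"]
def proj(C,X):
    R,t,f,cx,cy,k=C; p=np.atleast_2d(X)@R.T+t; s=p[:,:2]/p[:,2:]
    s=s*(1+k*(s**2).sum(1))[:,None]
    return np.c_[s[:,1]*f+cy,s[:,0]*f+cx]   # row,col
def ray(C,rc):
    R,t,f,cx,cy,k=C; d=np.array([(rc[1]-cx)/f,(rc[0]-cy)/f]);s=d.copy()
    for _ in range(20): s=d/(1+k*(s@s))
    return -R.T@t, R.T@np.array([s[0],s[1],1])
def atz(C,rc,z):
    o,d=ray(C,rc); return o+d*(z-o[2])/d[2]
def tri(Cs,rcs):
    A=[];b=[]
    for C,rc in zip(Cs,rcs):
        o,d=ray(C,rc);d=d/np.linalg.norm(d);P=np.eye(3)-np.outer(d,d);A.append(P);b.append(P@o)
    return np.linalg.lstsq(np.vstack(A),np.hstack(b),rcond=None)[0]
E
python3 - <<'E'
from h import *
S,T=cam("scene"),cam("top")
np.set_printoptions(precision=4,suppress=True)
for n,s,t in [("press",[243.4,381],[215.9,367.2]),("pin",[161.7,428.7],[206.1,427.4]),("knob",[148.5,398.9],[194.4,394.5]),("col",[166.9,400.6],[188,400.6]),("foot",[184.9,398.4],[193.5,398.8]),("tom",[256,335.8],[218.5,316])]:
    print(n,tri([S,T],[s,t]))
print(atz(S,[161.7,428.7],.175),atz(T,[206.1,427.4],.175))
print(atz(S,[148.5,398.9],.2),atz(T,[194.4,394.5],.2))
print(atz(S,[243.4,381],0),atz(T,[215.9,367.2],0),atz(T,[213.6,364.4],.012))
E
```

```text
press [ 0.525  -0.1272 -0.0127]
pin [ 0.5158 -0.2286  0.178 ]
knob [ 0.5313 -0.1492  0.2165]
col [ 0.5561 -0.1788  0.1608]
foot [ 0.5562 -0.1836  0.1147]
tom [0.513  0.0078 0.0016]
[ 0.5215 -0.2354  0.175 ] [ 0.5166 -0.2293  0.175 ]
[ 0.569  -0.1844  0.2   ] [ 0.5354 -0.1525  0.2   ]
[ 0.512  -0.1095  0.    ] [ 0.5199 -0.1289  0.    ] [ 0.5239 -0.1197  0.012 ]
```

Run:
```python
import cv2
a=cv2.imread("pics/top0.png")[145:245,295:445];cv2.imwrite("pics/t1.png",cv2.resize(a,None,fx=5,fy=5,interpolation=cv2.INTER_CUBIC))
a=cv2.imread("pics/scene0.png")[130:270,310:450];cv2.imwrite("pics/s1.png",cv2.resize(a,None,fx=4.2,fy=4.2,interpolation=cv2.INTER_CUBIC))
```

```text
(no output)
```

View pics/t1.png

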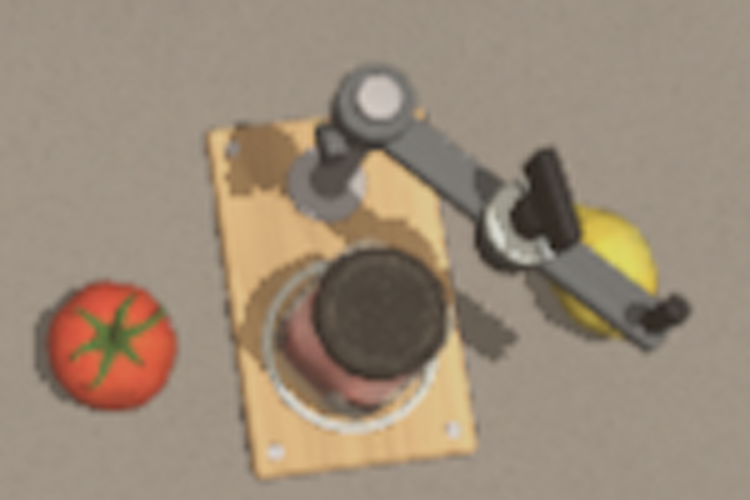

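View pics/s1.png

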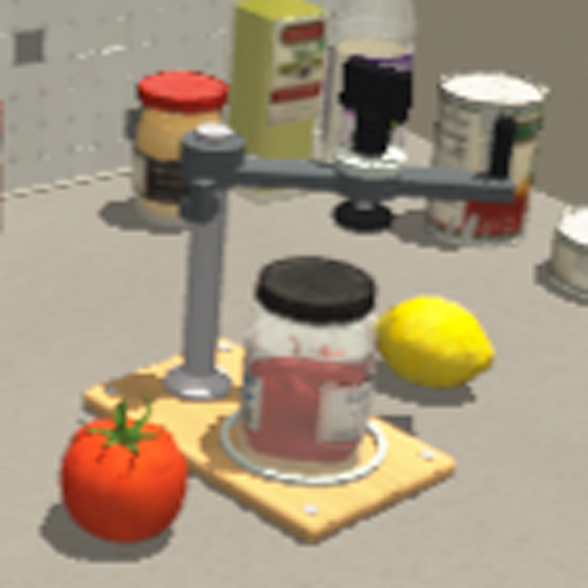

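Run:
```python
from h import *
S,T=cam("scene"),cam("top")
np.set_printoptions(precision=4,suppress=True)
t=lambda x,y:np.array([145+y/5,295+x/5]); s=lambda x,y:np.array([130+y/4.2,310+x/4.2])
# local pts
def model(p):
    x,y,th,sw=p
    c,sn=np.cos(th),np.sin(th)
    def L(a,b,z): return [x+c*a-sn*b,y+sn*a+c*b,z]
    def A(r,z): return L(85-r*np.cos(sw),-r*np.sin(sw),z)
    return L,A
obsT=[(("L",122,58,12),t(210,130)),(("L",-62,58,12),t(257,476)),(("L",-62,-58,12),t(475,450)),(("L",85,0,174),t(380,97)),(("A",155,188),t(675,305)),(("A",85,213),t(548,180)),(("L",0,0,113),t(380,310))]
obsS=[(("L",122,58,12),s(85,398)),(("L",-62,58,12),s(312,535)),(("L",-62,-58,12),s(455,463)),(("L",85,0,174),s(213,132)),(("A",155,188),s(505,118)),(("A",85,213),s(378,64)),(("L",0,0,113),s(316,275))]
def res(p,sep=False):
    x,y,th,sw=p;c,sn=np.cos(th),np.sin(th);r=[]
    for C,o in ((T,obsT),(S,obsS)):
        for q,rc in o:
            if q[0]=="L":a,b,z=np.array(q[1:])/1e3
            else:a,b,z=.085-q[1]/1e3*np.cos(sw),-q[1]/1e3*np.sin(sw),q[2]/1e3
            r.append(proj(C,[x+c*a-sn*b,y+sn*a+c*b,z])[0]-rc)
    return np.array(r) if sep else np.ravel(r)
f=least_squares(res,[.52,-.12,0,.8],loss="soft_l1");print(f.x);print(res(f.x,True))
x,y,th,sw=f.x;c,sn=np.cos(th),np.sin(th)
post=np.array([x+.085*c,y+.085*sn]);
for r in(.155,.085):
  for w in (sw,0): print(r,w,post-r*np.array([np.cos(th+w),np.sin(th+w)]))
print("post",post)
```

```text
[ 0.5232 -0.1191  0.1436  0.7827]
[[-0.1439 -1.675 ]
 [ 0.5075 -1.0709]
 [-0.0505  0.2207]
 [-0.2404 -0.8468]
 [ 0.1838  0.1773]
 [ 2.4291  1.9461]
 [ 0.0861  0.1737]
 [-2.1597 -1.2421]
 [-1.5048 -0.3034]
 [-1.2292  0.6313]
 [-1.9317  0.0015]
 [-0.5305  0.0644]
 [-0.0791 -0.0608]
 [ 0.7759  0.3586]]
0.155 0.782735388935015 [ 0.5142 -0.2309]
0.155 0 [ 0.4539 -0.1291]
0.085 0.782735388935015 [ 0.5562 -0.1749]
0.085 0 [ 0.5232 -0.1191]
post [ 0.6073 -0.1069]
```

```bash
cat >> h.py <<'E'
np.set_printoptions(precision=4,suppress=True)
def rel(pos,yaw,st=None):
    st=st or manip.observe()
    R=Ro.from_euler("xyz",st["tcp_rot"]); Rt=Ro.from_euler("xyz",[-np.pi/2,0,yaw])
    print("lin",R.inv().apply(np.array(pos)-st["tcp_pos"]),"dr",(R.inv()*Rt).as_rotvec())
def show():
    s=manip.observe();print(s["time_s"],"j",s["joints"],"tcp",s["tcp_pos"],s["tcp_rot"],"F",s["force"],"M",s["ft_torque"],"op",s["opening"])
E
python3 -c "
from h import *
rel([.45,0,.3],0.0)
rel([.514,-.231,.28],-.645)"
```

```text
lin [-0.3568 -0.0912 -0.4064] dr [0.    1.127 0.   ]
lin [-0.538  -0.0712 -0.5634] dr [0.    1.772 0.   ]
```

```bash
python3 -m jog '{"fingers":[0.0854,0.0854,0.0854,0.0854,0.0854,0.0854,0.0854,0.0854,0.0854,0.0854],"linear":[[0,-0.04,0],[0,-0.08,0],[-0.04,-0.09,-0.04],[-0.07,-0.09,-0.08],[-0.11,-0.09,-0.12],[-0.14,-0.09,-0.16],[-0.18,-0.09,-0.2],[-0.21,-0.09,-0.24],[-0.25,-0.09,-0.28],[-0.28,-0.09,-0.32]],"dr":[[0,0,0],[0,0.14,0],[0,0.28,0],[0,0.42,0],[0,0.56,0],[0,0.7,0],[0,0.84,0],[0,0.98,0],[0,1.1,0],[0,1.1,0]]}' 30
python3 -c "
from h import *
show()
rel([.514,-.231,.28],-.645)"
```

```text
time_s: 2.35
tcp_pos: [0.3938, 0.1284, 0.2992]
tcp_rot: [-1.57, -0.001, 0.025]
force: [0.9, 1.5, 0.4]
opening: 0.0854
2.35 j [-0.794  -0.0216  0.4323  1.6772  0.0083  1.4828 -0.337 ] tcp [0.3938 0.1284 0.2992] [-1.5696 -0.0009  0.0255] F [0.885  1.5368 0.3999] M [ 0.07   -0.0443  0.0689] op 0.08536792345371007
lin [ 0.111   0.0189 -0.3624] dr [-0.0014  0.6705  0.0005]
```

```bash
python3 -m jog '{"fingers":[0.0854,0.0854,0.0854,0.0854,0.0854,0.0854,0.0854,0.0854,0.0854,0.0854],"linear":[[0.012,0,-0.04],[0.024,0,-0.08],[0.036,0,-0.12],[0.048,0,-0.16],[0.06,0,-0.2],[0.072,0,-0.24],[0.084,0,-0.28],[0.096,0,-0.32],[0.11,0.019,-0.36],[0.11,0.019,-0.36]],"dr":[[0,0.08,0],[0,0.16,0],[0,0.24,0],[0,0.32,0],[0,0.4,0],[0,0.48,0],[0,0.56,0],[0,0.64,0],[0,0.67,0],[0,0.67,0]]}'
python3 - <<'E'
from h import *
show()
st=manip.observe(); im=optics.read_camera("wrist"); cv2.imwrite("pics/w1.png",im[:,:,::-1])
C=cam("wrist",st)
for th,z in [("nose_pin",.175),("knob_wings",.2),("collar_mark",.185)]:
    for r in landmark_of("wrist",th)[:2]: print(th,r["at"],round(r["score"],2),atz(C,r["at"],z))
rel([.514,-.231,.28],-.645)
E
```

```text
time_s: 3.35
tcp_pos: [0.5111, -0.2329, 0.2764]
tcp_rot: [-1.579, 0.003, -0.653]
force: [-1.1, 1.0, 0.1]
opening: 0.0852
3.35 j [-0.1804  0.3871  0.8349  1.3649 -0.2764  1.5147 -0.0206] tcp [ 0.5111 -0.2329  0.2764] [-1.5785  0.0025 -0.6535] F [-1.1488  1.0018  0.1347] M [0.0643 0.0456 0.0086] op 0.08520238071425065
nose_pin [179.7, 315.4] 0.62 [ 0.5152 -0.2301  0.175 ]
nose_pin [130.7, 356.1] 0.31 [ 0.5617 -0.2186  0.175 ]
knob_wings [85.1, 312.7] 0.84 [ 0.5562 -0.1734  0.2   ]
collar_mark [83.9, 315.8] 0.96 [ 0.5582 -0.1741  0.185 ]
collar_mark [59.4, 261.2] 0.58 [ 0.5387 -0.1388  0.185 ]
lin [ 0.0038  0.0001 -0.0044] dr [-0.0012  0.004  -0.0002]
```

View pics/w1.png

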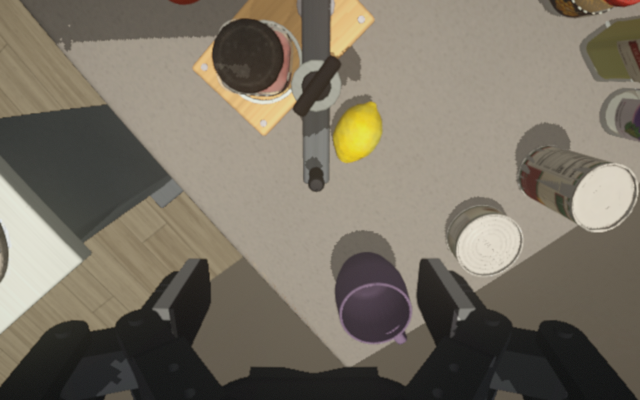

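```bash
python3 -m jog '{"fingers":[0.0854,0.0854,0.0854,0.06,0.04,0.04,0.04,0.03,0.03,0.03],"linear":[[0.0035,0.03,-0.004],[0.0035,0.06,-0.004],[0.0035,0.09,-0.004],[0.0035,0.1,-0.004],[0.0035,0.1,-0.004],[0.0035,0.1,-0.004],[0.0035,0.1,-0.004],[0.0035,0.1,-0.004],[0.0035,0.1,-0.004],[0.0035,0.1,-0.004]],"dr":[[0,0,0],[0,0,0],[0,0,0],[0,0,0],[0,0,0],[0,0,0],[0,0,0],[0,0,0],[0,0,0],[0,0,0]]}' 25
python3 - <<'E'
from h import *
show()
st=manip.observe(); im=optics.read_camera("wrist"); cv2.imwrite("pics/w2.png",im[:,:,::-1])
C=cam("wrist",st)
for r in landmark_of("wrist","nose_pin")[:2]: print(r["at"],round(r["score"],2),atz(C,r["at"],.175))
rel([.515,-.2303,.176],-.645)
E
```

```text
time_s: 4.55
tcp_pos: [0.5139, -0.232, 0.1802]
tcp_rot: [-1.571, -0.001, -0.643]
force: [-0.5, -0.2, 0.4]
opening: 0.0298
4.55 j [-0.1751  0.4353  0.8061  1.5436 -0.3215  1.2996  0.0278] tcp [ 0.5139 -0.232   0.1802] [-1.5706 -0.0008 -0.643 ] F [-0.4836 -0.2052  0.415 ] M [ 0.0005 -0.0398 -0.0137] op 0.02978043412584813
[233.8, 315.2] 0.55 [ 0.5159 -0.2311  0.175 ]
lin [0.0001 0.004  0.0021] dr [-0.0001  0.0019  0.0002]
```

View pics/w2.png

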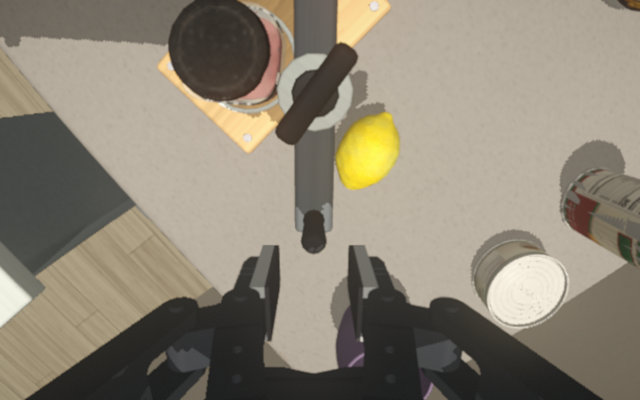

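Run:
```python
from h import *
st=manip.observe();C=cam("wrist",st);p=st["tcp_pos"]
for d in (.017,0,-.03): print(d,proj(C,p-[0,0,d]))
print(proj(C,[.515,-.2303,.188]),proj(C,[.515,-.2303,.154]))
```

```text
0.017 [[228.5455 313.0336]]
0 [[241.5269 313.0396]]
-0.03 [[271.1431 313.0536]]
[[244.5993 313.1829]] [[219.1505 313.1486]]
```

Run:
```python
from h import *
im=optics.read_camera("scene")[:,:,::-1]
a=im[60:220,330:490];a=cv2.resize(a,None,fx=3.6,fy=3.6,interpolation=cv2.INTER_CUBIC)
cv2.imwrite("pics/s2.png",a)
st=manip.observe();C=cam("scene")
for d in (.017,0,-.02): print(d,(proj(C,st["tcp_pos"]-[0,0,d])-[60,330])*3.6)
b=cv2.imread("pics/w2.png")[200:400,200:440];cv2.imwrite("pics/w2c.png",cv2.resize(b,None,fx=3,fy=3))
```

```text
0.017 [[388.9677 357.3335]]
0 [[363.5241 360.9894]]
-0.02 [[333.0612 365.3646]]
```

View pics/s2.png

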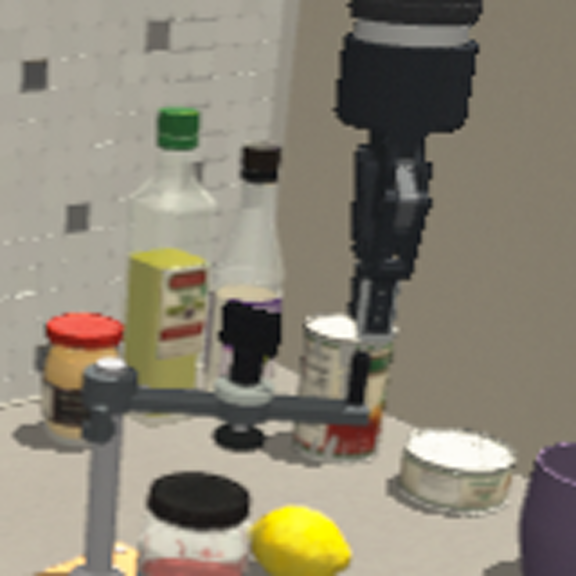

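View pics/w2c.png

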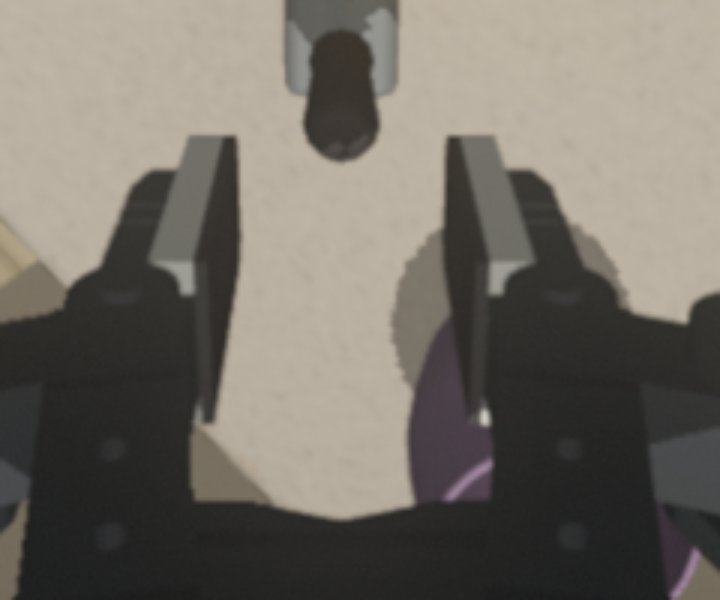

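```bash
python3 -m jog '{"fingers":[0.02,0.02,0.018,0.016,0.014,0.012,0.01,0.008,0.008,0.008],"linear":[[0,0,0.002],[0,0,0.002],[0,0,0.002],[0,0,0.002],[0,0,0.002],[0,0,0.002],[0,0,0.002],[0,0,0.002],[0,0,0.002],[0,0,0.002]],"dr":[[0,0,0],[0,0,0],[0,0,0],[0,0,0],[0,0,0],[0,0,0],[0,0,0],[0,0,0],[0,0,0],[0,0,0]]}' 20
python3 - <<'E'
from h import *
show()
im=optics.read_camera("wrist")[:,:,::-1]
cv2.imwrite("pics/w3c.png",cv2.resize(im[180:380,200:440],None,fx=3,fy=3))
E
```

```text
time_s: 5.7
tcp_pos: [0.5149, -0.2302, 0.1798]
tcp_rot: [-1.571, -0.0, -0.643]
force: [-0.6, -0.4, 0.3]
opening: 0.0081
5.7 j [-0.1777  0.4365  0.8053  1.543  -0.3219  1.2998  0.0245] tcp [ 0.5149 -0.2302  0.1798] [-1.5708 -0.     -0.6429] F [-0.6341 -0.4347  0.2848] M [-0.0301 -0.0232  0.0035] op 0.008105957704234182
```

View pics/w3c.png

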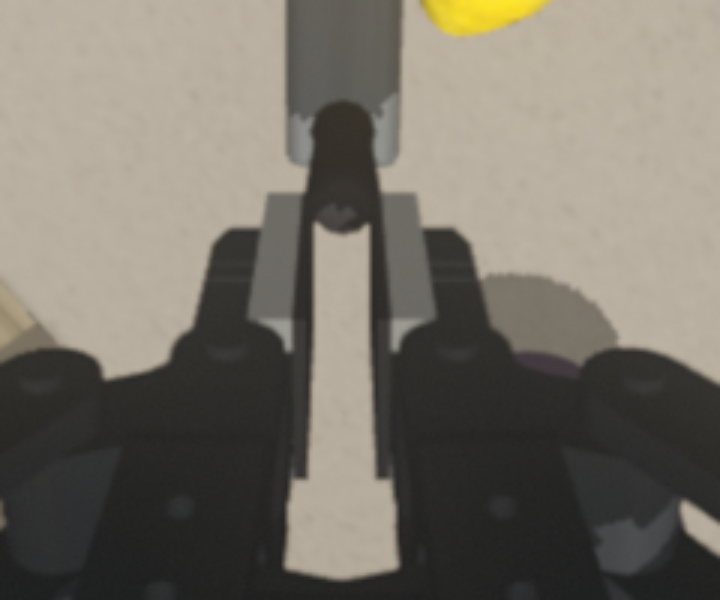

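Run:
```python
from h import *
im=optics.read_camera("scene")[:,:,::-1]
a=im[110:190,380:460];a=cv2.resize(a,None,fx=7,fy=7,interpolation=cv2.INTER_CUBIC)
st=manip.observe();C=cam("scene")
for d,col in ((.017,(0,0,255)),(0,(0,255,0)),(-.02,(255,0,0))):
    r,c=(proj(C,st["tcp_pos"]-[0,0,d])[0]-[110,380])*7; cv2.circle(a,(int(c),int(r)),3,col,-1)
cv2.imwrite("pics/s3.png",a)
```

```text
(no output)
```

View pics/s3.png

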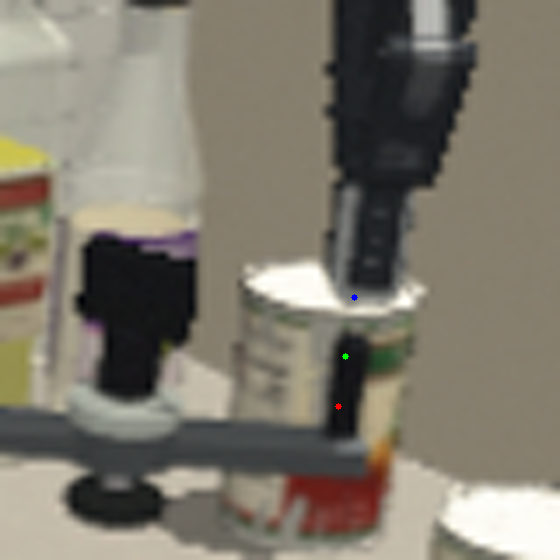

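```bash
python3 -m jog '{"fingers":[0.05,0.05,0.05,0.05,0.05,0.05,0.05,0.05,0.05,0.05],"linear":[[0,0,0],[0,0,0],[0,0,0],[0,0.005,0],[0,0.01,0],[0,0.015,0],[0,0.02,0],[0,0.025,0],[0,0.03,0],[0,0.03,0]],"dr":[[0,0,0],[0,0,0],[0,0,0],[0,0,0],[0,0,0],[0,0,0],[0,0,0],[0,0,0],[0,0,0],[0,0,0]]}' 20
python3 - <<'E'
from h import *
show()
im=optics.read_camera("wrist")[:,:,::-1]
b=cv2.resize(im[180:380,200:440],None,fx=1.7,fy=1.7)
im=optics.read_camera("scene")[:,:,::-1]
a=cv2.resize(im[110:190,380:460],(340,340),interpolation=cv2.INTER_CUBIC)
cv2.imwrite("pics/c4.png",np.hstack([a,b]))
E
```

```text
time_s: 6.8
tcp_pos: [0.5143, -0.2298, 0.1488]
tcp_rot: [-1.571, 0.002, -0.643]
force: [0.1, -0.3, -0.6]
opening: 0.0499
6.8 j [-0.1704  0.4614  0.7929  1.5899 -0.3421  1.2366  0.0412] tcp [ 0.5143 -0.2298  0.1488] [-1.5713  0.0017 -0.643 ] F [ 0.1465 -0.317  -0.5969] M [-0.019  -0.0216 -0.0191] op 0.04987827150326111
```

View pics/c4.png

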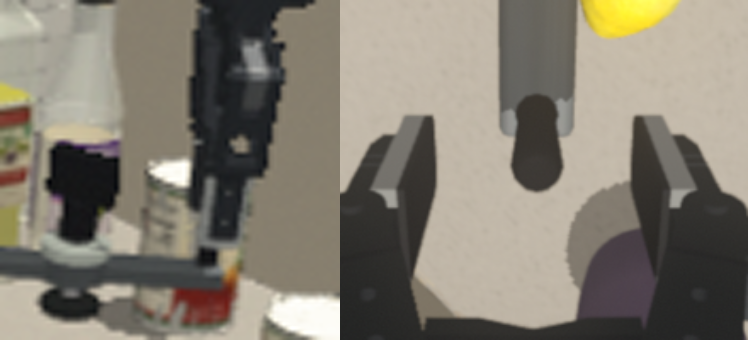

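```bash
python3 -m jog '{"fingers":[0.05,0.04,0.03,0.025,0.02,0.015,0.01,0.008,0.006,0.006],"linear":[[0,0.005,0],[0,0.01,0],[0,0.01,0],[0,0.01,0],[0,0.01,0],[0,0.01,0],[0,0.01,0],[0,0.01,0],[0,0.01,0],[0,0.01,0]],"dr":[[0,0,0],[0,0,0],[0,0,0],[0,0,0],[0,0,0],[0,0,0],[0,0,0],[0,0,0],[0,0,0],[0,0,0]]}' 20
python3 - <<'E'
from h import *
show()
im=optics.read_camera("wrist")[:,:,::-1]
b=cv2.resize(im[180:380,200:440],None,fx=1.7,fy=1.7)
im=optics.read_camera("scene")[:,:,::-1]
a=cv2.resize(im[110:190,380:460],(340,340),interpolation=cv2.INTER_CUBIC)
cv2.imwrite("pics/c5.png",np.hstack([a,b]))
E
```

```text
time_s: 7.9
tcp_pos: [0.5151, -0.2303, 0.14]
tcp_rot: [-1.571, -0.001, -0.643]
force: [1.0, -0.1, 1.2]
opening: 0.0117
7.9 j [-0.1675  0.4692  0.7891  1.6025 -0.3493  1.2163  0.0472] tcp [ 0.5151 -0.2303  0.14  ] [-1.5707 -0.0006 -0.643 ] F [ 0.9624 -0.13    1.2181] M [ 0.0139 -0.0317 -0.0394] op 0.011730499177009477
```

View pics/c5.png

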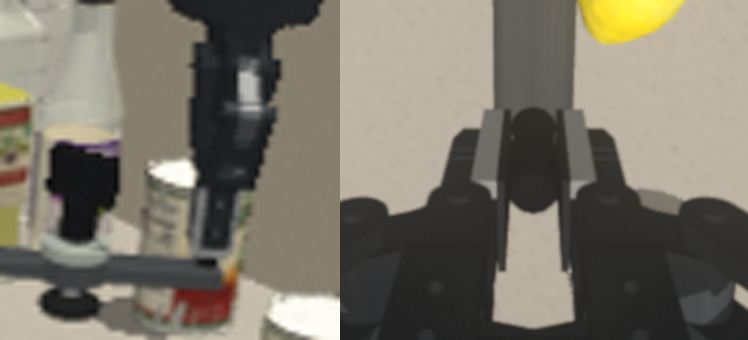

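```bash
python3 -m jog '{"fingers":[0.006,0.006,0.006,0.006,0.006,0.006,0.006,0.006,0.006,0.006],"linear":[[-0.0093,0,0.0003],[-0.0186,0,0.0011],[-0.0278,0,0.0025],[-0.0368,0,0.0045],[-0.0458,0,0.0069],[-0.0546,0,0.0099],[-0.0632,0,0.0135],[-0.0716,0,0.0175],[-0.0797,0,0.0221],[-0.0875,0,0.0271]],"dr":[[0,0.06,0],[0,0.12,0],[0,0.18,0],[0,0.24,0],[0,0.3,0],[0,0.36,0],[0,0.42,0],[0,0.48,0],[0,0.54,0],[0,0.6,0]]}' 20
python3 - <<'E'
from h import *
show()
im=optics.read_camera("top")[:,:,::-1];cv2.imwrite("pics/t6.png",cv2.resize(im[145:245,295:445],None,fx=4,fy=4))
E
```

```text
time_s: 9.0
tcp_pos: [0.4622, -0.1561, 0.14]
tcp_rot: [-1.568, -0.002, -1.245]
force: [2.6, -0.4, -1.0]
opening: 0.0115
9.0 j [-0.4839  0.3358  0.9769  1.8131 -0.3042  1.1502 -0.6526] tcp [ 0.4622 -0.1561  0.14  ] [-1.5685 -0.0019 -1.2453] F [ 2.6216 -0.4478 -0.9951] M [-0.1579 -0.5872  0.0215] op 0.011478755968415612
```

View pics/t6.png

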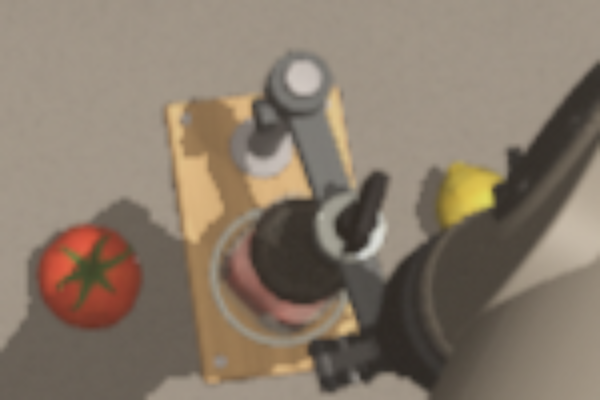

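```bash
python3 -m jog '{"fingers":[0.006,0.006,0.006,0.006,0.006,0.006,0.006,0.006,0.006,0.006],"linear":[[-0.0047,0,0.0001],[-0.0093,0,0.0003],[-0.0139,0,0.0006],[-0.0186,0,0.0011],[-0.0216,0,0.0015],[-0.0247,0,0.002],[-0.0263,0,0.0022],[-0.0278,0,0.0025],[-0.0278,0,0.0025],[-0.0278,0,0.0025]],"dr":[[0,0.03,0],[0,0.06,0],[0,0.09,0],[0,0.12,0],[0,0.14,0],[0,0.16,0],[0,0.17,0],[0,0.18,0],[0,0.18,0],[0,0.18,0]]}' 20
python3 - <<'E'
from h import *
show()
E
```

```text
time_s: 10.05
tcp_pos: [0.4558, -0.1292, 0.1401]
tcp_rot: [-1.568, -0.001, -1.423]
force: [5.6, -0.3, -3.2]
opening: 0.0114
10.05 j [-0.5904  0.3126  1.0284  1.8489 -0.2942  1.1413 -0.8822] tcp [ 0.4558 -0.1292  0.1401] [-1.5683 -0.0014 -1.4227] F [ 5.6408 -0.3272 -3.2142] M [-0.2156 -1.0882 -0.0431] op 0.011422991361411438
```

```bash
python3 -m jog '{"fingers":[0.006,0.006,0.006,0.006,0.006,0.006,0.006,0.006,0.006,0.006],"linear":[[-0.001,0,0],[-0.002,0,0],[-0.003,0,0],[-0.004,0,0],[-0.005,0,0],[-0.006,0,0],[-0.007,0,0],[-0.008,0,0],[-0.008,0,0],[-0.008,0,0]],"dr":[[0,0.005,0],[0,0.01,0],[0,0.015,0],[0,0.02,0],[0,0.025,0],[0,0.03,0],[0,0.035,0],[0,0.04,0],[0,0.04,0],[0,0.04,0]]}' 20
python3 - <<'E'
from h import *
show()
im=optics.read_camera("top")[:,:,::-1];cv2.imwrite("pics/t7.png",cv2.resize(im[145:245,295:445],None,fx=4,fy=4))
E
```

```text
time_s: 11.05
tcp_pos: [0.4559, -0.1294, 0.1403]
tcp_rot: [-1.564, -0.015, -1.467]
force: [11.0, -14.7, -13.3]
opening: 0.0114
11.05 j [-0.6165  0.3087  1.0456  1.8567 -0.2837  1.1289 -0.9388] tcp [ 0.4559 -0.1294  0.1403] [-1.5644 -0.0152 -1.4673] F [ 10.9996 -14.6956 -13.3222] M [-2.8671 -2.2026  0.1344] op 0.01139609264686866
```

View pics/t7.png

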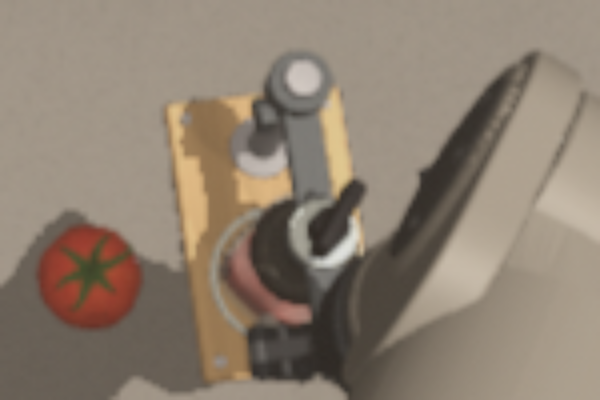

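```bash
python3 -m jog '{"fingers":[0.006,0.006,0.013,0.016,0.02,0.03,0.04,0.04,0.04,0.04],"linear":[[0.003,0,0],[0.0065,0,0],[0.0065,0,0],[0.0065,0,0],[0.0065,0,0],[0.0065,0,0],[0.0065,-0.02,0],[0.0065,-0.05,0],[0.0065,-0.09,0],[0.0065,-0.12,0]],"dr":[[0,-0.02,0],[0,-0.035,0],[0,-0.035,0],[0,-0.035,0],[0,-0.035,0],[0,-0.035,0],[0,-0.035,0],[0,-0.035,0],[0,-0.035,0],[0,-0.035,0]]}' 20
python3 - <<'E'
from h import *
show()
st=manip.observe(); im=optics.read_camera("wrist"); cv2.imwrite("pics/w8.png",im[:,:,::-1])
C=cam("wrist",st)
for th,z in [("nose_pin",.175),("knob_wings",.2),("collar_mark",.185)]:
    for r in landmark_of("wrist",th)[:2]: print(th,r["at"],round(r["score"],2),atz(C,r["at"],z))
E
```

```text
time_s: 12.1
tcp_pos: [0.4537, -0.1273, 0.2616]
tcp_rot: [-1.571, 0.001, -1.428]
force: [0.5, -0.7, -0.6]
opening: 0.0399
12.1 j [-0.6821  0.1888  1.0874  1.6427 -0.1697  1.4127 -1.0028] tcp [ 0.4537 -0.1273  0.2616] [-1.5706  0.0006 -1.4277] F [ 0.5213 -0.6753 -0.5581] M [ 0.0193 -0.0195 -0.0201] op 0.03990202849209111
nose_pin [191.4, 315.6] 0.75 [ 0.4548 -0.1292  0.175 ]
collar_mark [90.1, 318.5] 0.66 [ 0.5259 -0.1206  0.185 ]
```

View pics/w8.png

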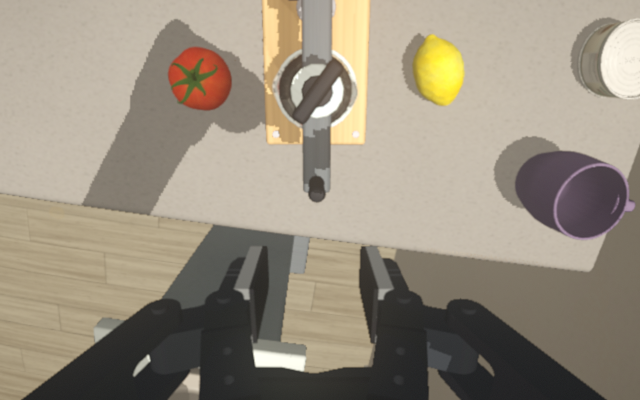

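Run:
```python
from h import *
st=manip.observe();C=cam("wrist",st)
im=cv2.imread("pics/w8.png");cv2.imwrite("pics/w8c.png",cv2.resize(im[45:145,255:375],None,fx=6,fy=6,interpolation=cv2.INTER_CUBIC))
ms=masks_of("wrist","knob_wings")
for m in ms[:2]: print(m["score"],m["bbox"])
if ms:
    p=ms[0]["pixels"];ys,xs=np.nonzero(p);print(len(xs))
    P=np.array([atz(C,(r,c),.213)[:2] for r,c in zip(ys,xs)]);m=P.mean(0);u,s,v=np.linalg.svd(P-m);print(m,v[0],np.arctan2(v[0][1],v[0][0]),2*s/np.sqrt(len(P)))
```

```text
0.94 [292.8, 56.0, 342.7, 124.6]
1519
[ 0.5255 -0.1192] [-0.8821  0.471 ] 2.6511689848493005 [0.0213 0.0076]
```

View pics/w8c.png

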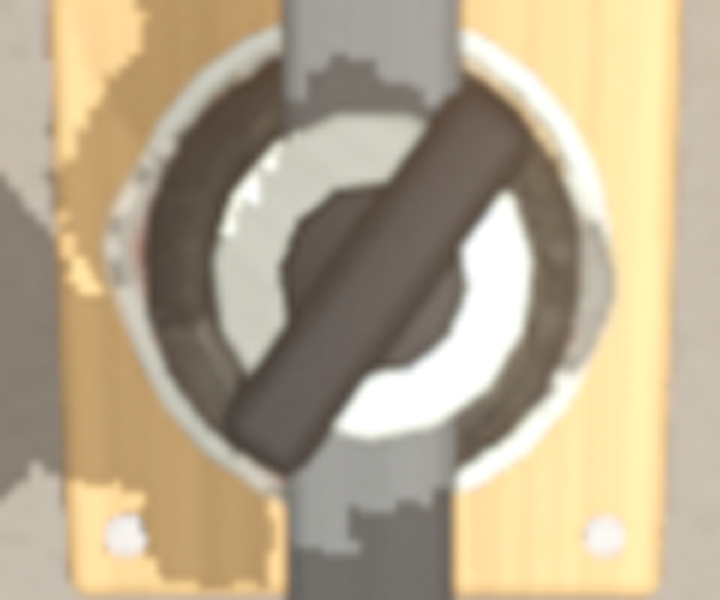

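```bash
python3 -c "
from h import *
rel([.5252,-.1195,.2616],1.096)"
```

```text
lin [ 0.0031 -0.0028  0.0723] dr [-0.001  -2.5234 -0.0028]
```

```bash
python3 -m jog '{"fingers":[0.04,0.04,0.04,0.04,0.04,0.04,0.04,0.04,0.04,0.04],"linear":[[0,0,0.01],[0,0,0.02],[0.001,0,0.03],[0.001,0,0.04],[0.002,0,0.05],[0.002,0,0.06],[0.003,0,0.07],[0.003,0,0.072],[0.003,0,0.072],[0.003,0,0.072]],"dr":[[0,-0.14,0],[0,-0.28,0],[0,-0.42,0],[0,-0.56,0],[0,-0.7,0],[0,-0.84,0],[0,-0.98,0],[0,-1.12,0],[0,-1.26,0],[0,-1.4,0]]}' 20
python3 -c "
from h import *
show()
rel([.5252,-.1195,.24],1.096)"
```

```text
time_s: 13.35
tcp_pos: [0.5244, -0.1197, 0.2575]
tcp_rot: [-1.57, 0.005, -0.022]
force: [-0.5, -0.3, 0.5]
opening: 0.04
13.35 j [-0.3764  0.3209  0.7672  1.4693 -0.2215  1.4454  0.3715] tcp [ 0.5244 -0.1197  0.2575] [-1.5702  0.0049 -0.0223] F [-0.5353 -0.2883  0.4869] M [-0.0619  0.0665  0.067 ] op 0.039991099741440356
lin [0.0008 0.0175 0.0002] dr [-0.0033 -1.1183 -0.004 ]
```

```bash
python3 -m jog '{"fingers":[0.04,0.04,0.04,0.04,0.04,0.04,0.04,0.04,0.04,0.04],"linear":[[0.001,0,0],[0.001,0,0],[0.001,0,0],[0.001,0.003,0],[0.001,0.006,0],[0.001,0.01,0],[0.001,0.014,0],[0.001,0.018,0],[0.001,0.018,0],[0.001,0.018,0]],"dr":[[0,-0.14,0],[0,-0.28,0],[0,-0.42,0],[0,-0.56,0],[0,-0.7,0],[0,-0.84,0],[0,-0.98,0],[0,-1.12,0],[0,-1.12,0],[0,-1.12,0]]}' 20
python3 - <<'E'
from h import *
show()
st=manip.observe(); im=optics.read_camera("wrist"); cv2.imwrite("pics/w9.png",im[:,:,::-1])
C=cam("wrist",st)
for m in masks_of("wrist","knob_wings")[:1]:
    ys,xs=np.nonzero(m["pixels"]);print(m["score"],m["bbox"])
    P=np.array([atz(C,(r,c),.213)[:2] for r,c in zip(ys,xs)]);mm=P.mean(0);u,s,v=np.linalg.svd(P-mm,full_matrices=False);print(mm,np.arctan2(v[0][1],v[0][0]),2*s/np.sqrt(len(P)))
im=optics.read_camera("scene")[:,:,::-1];cv2.imwrite("pics/s9.png",cv2.resize(im[70:190,330:470],None,fx=5,fy=5,interpolation=cv2.INTER_CUBIC))
rel([.5252,-.1195,.24],1.096)
E
```

```text
time_s: 14.35
tcp_pos: [0.5258, -0.1199, 0.2405]
tcp_rot: [-1.568, 0.001, 1.089]
force: [0.3, 0.5, 0.1]
opening: 0.0403
14.35 j [-0.2359  0.3     0.5655  1.496  -0.1613  1.3954  1.4271] tcp [ 0.5258 -0.1199  0.2405] [-1.5679  0.0008  1.0891] F [0.2538 0.5463 0.1048] M [ 0.0377  0.0076 -0.0375] op 0.04026733103307009
0.8 [297.7, 171.1, 330.8, 252.1]
[ 0.5198 -0.1166] -0.47057459718455646 [0.0245 0.0081]
lin [-0.      0.0015  0.0015] dr [-0.0005 -0.0055 -0.0003]
```

View pics/w9.png

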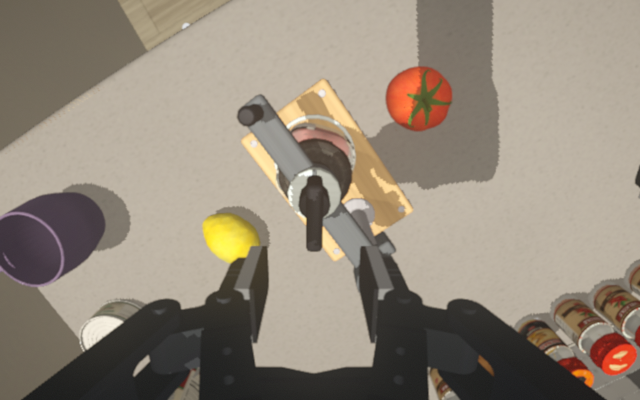

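View pics/s9.png

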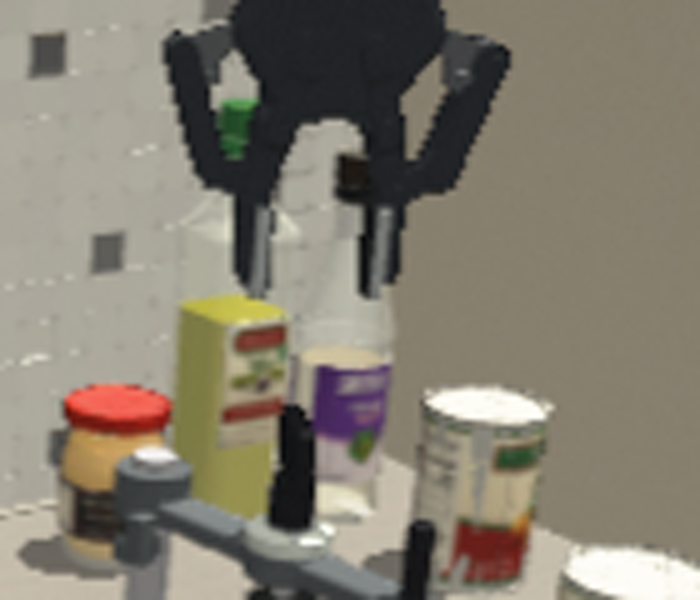

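```bash
python3 -m jog '{"fingers":[0.04,0.04,0.04,0.04,0.04,0.04,0.04,0.04,0.04,0.04],"linear":[[0,0.01,0.001],[0,0.02,0.001],[0,0.03,0.001],[0,0.04,0.001],[0,0.05,0.001],[0,0.056,0.001],[0,0.062,0.001],[0,0.067,0.001],[0,0.067,0.001],[0,0.067,0.001]],"dr":[[0,-0.006,0],[0,-0.006,0],[0,-0.006,0],[0,-0.006,0],[0,-0.006,0],[0,-0.006,0],[0,-0.006,0],[0,-0.006,0],[0,-0.006,0],[0,-0.006,0]]}' 20
python3 - <<'E'
from h import *
show()
im=optics.read_camera("wrist")[:,:,::-1]
b=cv2.resize(im[150:350,200:440],None,fx=1.7,fy=1.7)
im=optics.read_camera("scene")[:,:,::-1]
a=cv2.resize(im[110:190,360:440],(340,340),interpolation=cv2.INTER_CUBIC)
cv2.imwrite("pics/c10.png",np.hstack([a,b]))
rel([.5252,-.1195,.17],1.098)
E
```

```text
time_s: 15.5
tcp_pos: [0.526, -0.1198, 0.175]
tcp_rot: [-1.571, -0.0, 1.098]
force: [0.0, -0.1, 0.1]
opening: 0.0399
15.5 j [-0.2291  0.3369  0.5532  1.6134 -0.1845  1.2434  1.4565] tcp [ 0.526  -0.1198  0.175 ] [-1.5712 -0.0001  1.0981] F [ 0.0258 -0.1329  0.128 ] M [-0.0328 -0.0138  0.0534] op 0.03990988746970704
lin [-0.0001  0.0052  0.0011] dr [0.0009 0.0001 0.0003]
```

View pics/c10.png

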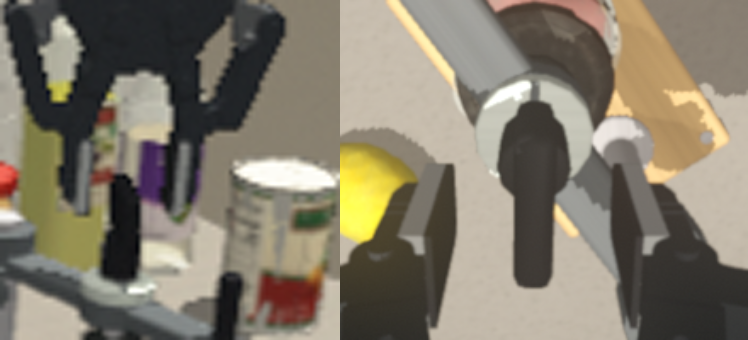

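```bash
python3 -m jog '{"fingers":[0.03,0.02,0.015,0.01,0.006,0.004,0.004,0.004,0.004,0.004],"linear":[[0,0.004,0.001],[0,0.004,0.001],[0,0.004,0.001],[0,0.004,0.001],[0,0.004,0.001],[0,0.004,0.001],[0,0.004,0.001],[0,0.004,0.001],[0,0.004,0.001],[0,0.004,0.001]],"dr":[[0,0,0],[0,0,0],[0,0,0],[0,0,0],[0,0,0],[0,0,0],[0,0,0],[0,0,0],[0,0,0],[0,0,0]]}' 50
python3 - <<'E'
from h import *
show()
im=optics.read_camera("wrist")[:,:,::-1];cv2.imwrite("pics/w11full.png",im)
b=cv2.resize(im[150:350,200:440],None,fx=1.7,fy=1.7)
im=optics.read_camera("scene")[:,:,::-1]
a=cv2.resize(im[110:190,360:440],(340,340),interpolation=cv2.INTER_CUBIC)
cv2.imwrite("pics/c11.png",np.hstack([a,b]))
E
```

```text
time_s: 16.6
tcp_pos: [0.525, -0.1192, 0.1709]
tcp_rot: [-1.571, -0.0, 1.098]
force: [0.2, 0.4, 2.4]
opening: 0.0086
16.6 j [-0.2297  0.3378  0.5523  1.6225 -0.1855  1.2338  1.457 ] tcp [ 0.525  -0.1192  0.1709] [-1.5709 -0.0002  1.0981] F [0.1527 0.4068 2.3886] M [ 0.1201  0.1632 -0.1565] op 0.008577316335089971
```

View pics/c11.png

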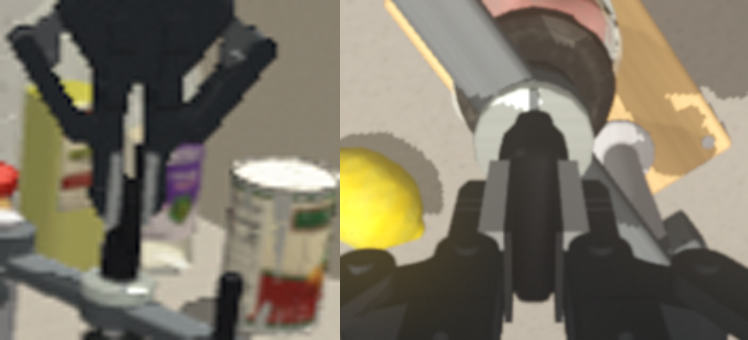

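```bash
python3 -m jog '{"fingers":[0.004,0.004,0.004,0.004,0.004,0.004,0.004,0.004,0.004,0.004],"linear":[[0,0,0],[0,0,0],[0,0,0],[0,0,0],[0,0,0],[0,0,0],[0,0,0],[0,0,0],[0,0,0],[0,0,0]],"dr":[[0,0.1,0],[0,0.2,0],[0,0.3,0],[0,0.4,0],[0,0.5,0],[0,0.6,0],[0,0.7,0],[0,0.8,0],[0,0.9,0],[0,1.0,0]]}' 50
cat > look.py <<'E'
from h import *
import sys
show()
im=optics.read_camera("wrist")[:,:,::-1];cv2.imwrite(f"pics/wf{sys.argv[1]}.png",im)
b=cv2.resize(im[150:350,200:440],None,fx=1.7,fy=1.7)
im=optics.read_camera("scene")[:,:,::-1]
a=cv2.resize(im[130:210,360:440],(340,340),interpolation=cv2.INTER_CUBIC)
cv2.imwrite(f"pics/c{sys.argv[1]}.png",np.hstack([a,b]))
E
python3 look.py 12
```

```text
time_s: 17.7
tcp_pos: [0.5251, -0.1191, 0.171]
tcp_rot: [-1.571, -0.0, 0.095]
force: [-0.1, 0.5, 1.4]
opening: 0.0086
17.7 j [-0.3706  0.3715  0.7509  1.6273 -0.2643  1.2474  0.5262] tcp [ 0.5251 -0.1191  0.171 ] [-1.5709 -0.0002  0.0953] F [-0.1179  0.5369  1.4326] M [0.1921 0.1332 0.1164] op 0.008574836168753987
```

View pics/c12.png

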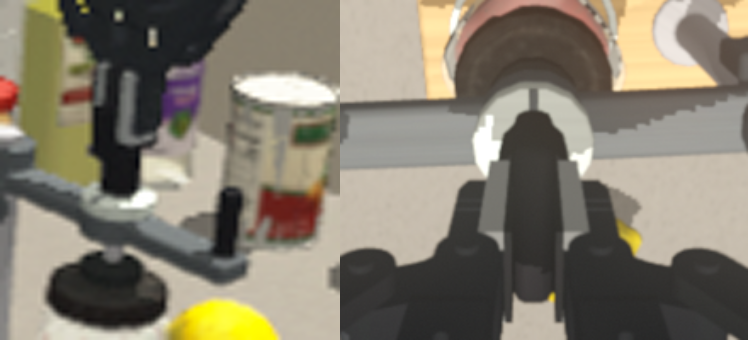

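```bash
python3 -m jog '{"fingers":[0.004,0.004,0.004,0.004,0.004,0.004,0.004,0.004,0.004,0.004],"linear":[[0,0,0],[0,0,0],[0,0,0],[0,0,0],[0,0,0],[0,0,0],[0,0,0],[0,0,0],[0,0,0],[0,0,0]],"dr":[[0,0.03,0],[0,0.06,0],[0,0.09,0],[0,0.12,0],[0,0.15,0],[0,0.18,0],[0,0.21,0],[0,0.24,0],[0,0.24,0],[0,0.24,0]]}' 50
python3 look.py 13
```

```text
time_s: 18.8
tcp_pos: [0.5251, -0.1192, 0.1709]
tcp_rot: [-1.571, -0.0, -0.142]
force: [0.1, 1.1, 3.4]
opening: 0.0089
18.8 j [-0.4046  0.3831  0.8023  1.6285 -0.2873  1.2523  0.3098] tcp [ 0.5251 -0.1192  0.1709] [-1.5705 -0.0003 -0.1424] F [0.1252 1.0779 3.352 ] M [ 0.3493  0.0428 -0.0413] op 0.008909985273427517
```

View pics/c13.png

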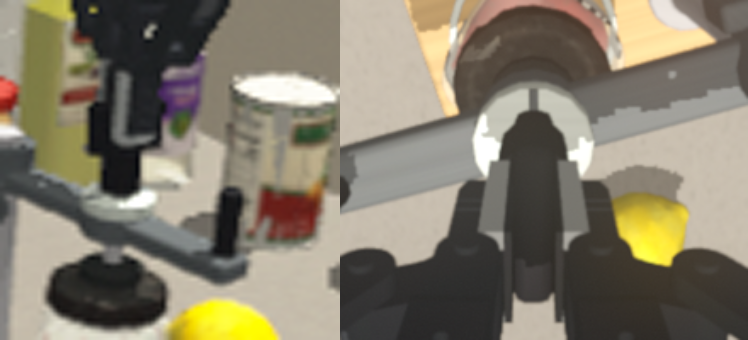

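```bash
python3 -m jog '{"fingers":[0.004,0.004,0.004,0.004,0.004,0.004,0.004,0.004,0.004,0.004],"linear":[[0,0,0],[0,0,0],[0,0,0],[0,0,0],[0,0,0],[0,0,0],[0,0,0],[0,0,0],[0,0,0],[0,0,0]],"dr":[[0,0.03,0],[0,0.06,0],[0,0.08,0],[0,0.1,0],[0,0.12,0],[0,0.14,0],[0,0.16,0],[0,0.18,0],[0,0.2,0],[0,0.22,0]]}' 50
python3 look.py 14
```

```text
time_s: 19.9
tcp_pos: [0.5251, -0.1192, 0.1709]
tcp_rot: [-1.571, -0.0, -0.364]
force: [0.1, 1.4, 4.4]
opening: 0.0088
19.9 j [-0.4367  0.3956  0.8514  1.6295 -0.3098  1.2578  0.1093] tcp [ 0.5251 -0.1192  0.1709] [-1.5706 -0.0003 -0.3635] F [0.0762 1.3905 4.433 ] M [ 0.3944 -0.1185  0.0843] op 0.008786633656968728
```

View pics/c14.png

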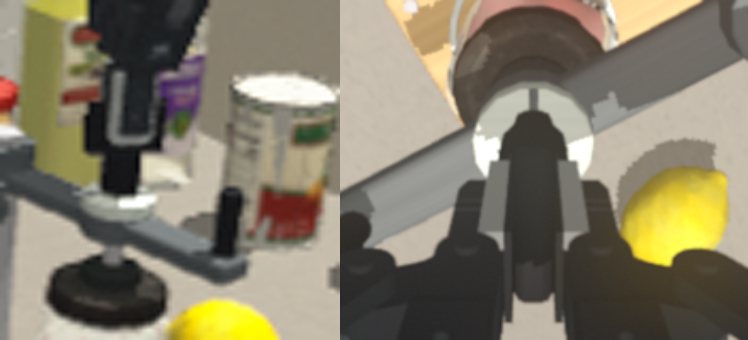

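```bash
python3 -m jog '{"fingers":[0.004,0.004,0.004,0.004,0.004,0.004,0.004,0.004,0.004,0.004],"linear":[[0,0,0],[0,0,0],[0,0,0],[0,0,0],[0,0,0],[0,0,0],[0,0,0],[0,0,0],[0,0,0],[0,0,0]],"dr":[[0,0.02,0],[0,0.04,0],[0,0.06,0],[0,0.08,0],[0,0.1,0],[0,0.12,0],[0,0.14,0],[0,0.16,0],[0,0.18,0],[0,0.2,0]]}' 50
python3 look.py 15
```

```text
time_s: 21.0
tcp_pos: [0.5251, -0.1193, 0.1709]
tcp_rot: [-1.571, -0.0, -0.563]
force: [0.7, 2.6, 5.3]
opening: 0.0088
21.0 j [-0.4657  0.4085  0.8972  1.6305 -0.3319  1.2637 -0.0704] tcp [ 0.5251 -0.1193  0.1709] [-1.5707 -0.0002 -0.5635] F [0.6909 2.5662 5.2961] M [ 0.4898 -0.2462  0.1247] op 0.008833121462234325
```

View pics/c15.png

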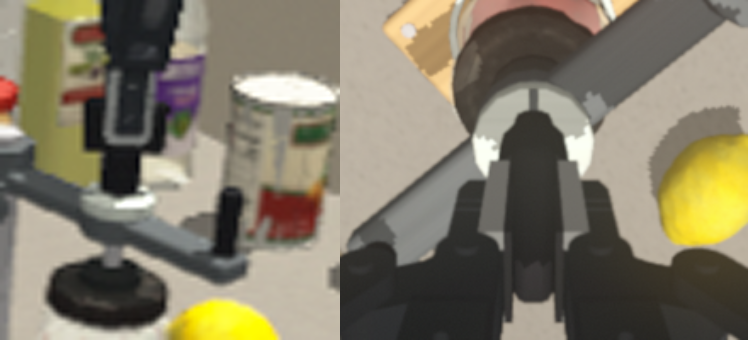

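```bash
python3 -m jog '{"fingers":[0.004,0.004,0.004,0.004,0.004,0.004,0.004,0.004,0.004,0.004],"linear":[[0,0,0],[0,0,0],[0,0,0],[0,0,0],[0,0,0],[0,0,0],[0,0,0],[0,0,0],[0,0,0],[0,0,0]],"dr":[[0,0.02,0],[0,0.04,0],[0,0.06,0],[0,0.08,0],[0,0.1,0],[0,0.12,0],[0,0.14,0],[0,0.16,0],[0,0.18,0],[0,0.2,0]]}' 50
python3 look.py 16
```

```text
time_s: 22.1
tcp_pos: [0.5251, -0.1193, 0.1709]
tcp_rot: [-1.571, -0.0, -0.764]
force: [0.9, 2.5, 5.2]
opening: 0.009
22.1 j [-0.4944  0.4231  0.9444  1.6313 -0.3558  1.2706 -0.249 ] tcp [ 0.5251 -0.1193  0.1709] [-1.5706 -0.0002 -0.7639] F [0.8746 2.4755 5.2322] M [ 0.4946 -0.2486  0.1261] op 0.008978509925058184
```

View pics/c16.png

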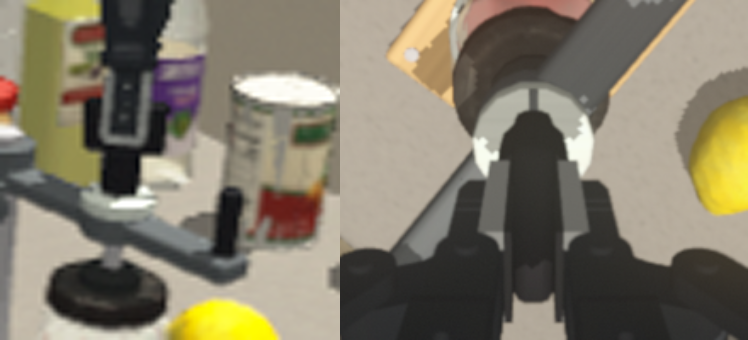

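```bash
python3 -m jog '{"fingers":[0.004,0.004,0.004,0.004,0.004,0.004,0.004,0.004,0.004,0.004],"linear":[[0,0,0],[0,0,0],[0,0,0],[0,0,0],[0,0,0],[0,0,0],[0,0,0],[0,0,0],[0,0,0],[0,0,0]],"dr":[[0,0.02,0],[0,0.04,0],[0,0.06,0],[0,0.08,0],[0,0.1,0],[0,0.12,0],[0,0.14,0],[0,0.16,0],[0,0.18,0],[0,0.2,0]]}' 50
python3 look.py 17
```

```text
time_s: 23.2
tcp_pos: [0.5251, -0.1193, 0.171]
tcp_rot: [-1.571, -0.0, -0.964]
force: [1.5, 2.8, 5.0]
opening: 0.0091
23.2 j [-0.5227  0.4397  0.9927  1.632  -0.3814  1.2788 -0.4256] tcp [ 0.5251 -0.1193  0.171 ] [-1.5706 -0.0004 -0.9638] F [1.4884 2.752  4.9696] M [ 0.4944 -0.2449  0.2504] op 0.009050555784195132
```

View pics/c17.png

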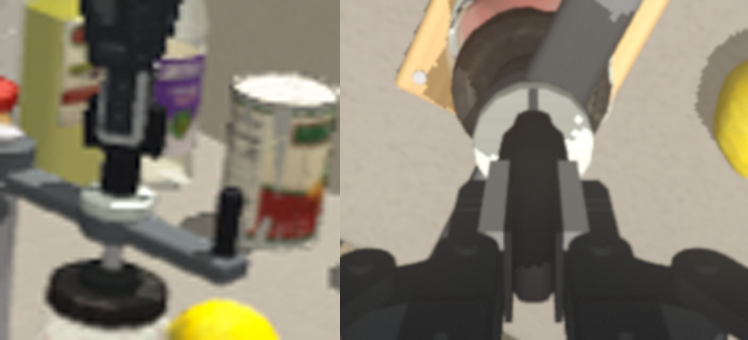

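```bash
python3 -m jog '{"fingers":[0.004,0.004,0.004,0.004,0.004,0.004,0.004,0.004,0.004,0.004],"linear":[[0,0,0],[0,0,0],[0,0,0],[0,0,0],[0,0,0],[0,0,0],[0,0,0],[0,0,0],[0,0,0],[0,0,0]],"dr":[[0,0.008,0],[0,0.016,0],[0,0.024,0],[0,0.032,0],[0,0.04,0],[0,0.048,0],[0,0.056,0],[0,0.064,0],[0,0.072,0],[0,0.08,0]]}' 50
python3 look.py 18
python3 - <<'E'
import cv2,numpy as np
a=[cv2.resize(cv2.imread(f"pics/wf{k}.png")[185:255,270:350],None,fx=5,fy=5,interpolation=cv2.INTER_CUBIC) for k in (14,18)]
cv2.imwrite("pics/cmp18.png",np.hstack(a))
E
```

```text
time_s: 24.3
tcp_pos: [0.5252, -0.1193, 0.171]
tcp_rot: [-1.57, -0.0, -1.043]
force: [1.0, 1.9, 5.2]
opening: 0.0092
24.3 j [-0.5337  0.4468  1.0121  1.6322 -0.3922  1.2824 -0.4951] tcp [ 0.5252 -0.1193  0.171 ] [-1.5705 -0.0003 -1.043 ] F [1.0043 1.9113 5.2054] M [ 0.5117 -0.2769  0.2641] op 0.009189325735755557
```

View pics/cmp18.png

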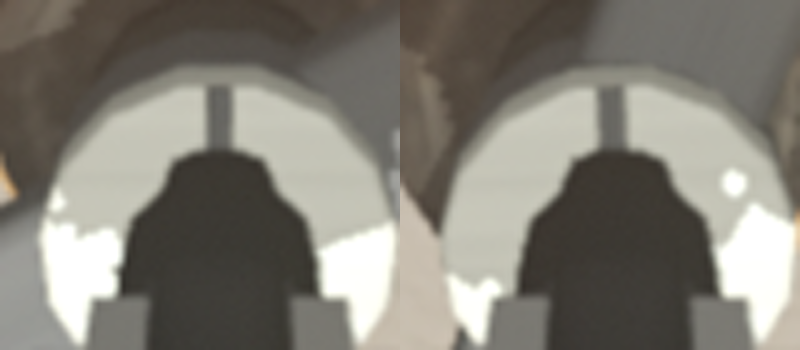

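Run:
```python
import cv2,numpy as np
for k in (12,13,14,15,16,17,18):
    g=cv2.imread(f"pics/wf{k}.png")[:,:,1].astype(float)
    out=[]
    for r in range(203,215):
        row=g[r,300:328]; w=np.clip(np.median(row)-20-row,0,None); out.append((w*np.arange(300,328)).sum()/max(w.sum(),1e-6))
    hub=[]
    for r in (222,225,228):
        c=np.nonzero(g[r,285:345]<90)[0]; hub.append(285+c.mean())
    print(k,np.round(out,1),"hub",np.round(hub,1))
```

```text
12 [313.1 313.2 313.4 313.4 313.4 313.4 313.4 313.4 313.4 313.4 313.4 313.3] hub [313.  313.5 313. ]
13 [313.3 313.5 313.3 313.3 313.3 313.3 313.4 313.4 313.4 313.4 313.5 313.4] hub [313.5 313.5 313. ]
14 [313.4 313.4 313.4 313.4 313.4 313.4 313.4 313.4 313.3 313.4 313.4 313.3] hub [313.  313.5 313. ]
15 [313.4 313.5 313.4 313.4 313.4 313.4 313.4 313.4 313.4 313.4 313.4 313.4] hub [313.5 313.5 313. ]
16 [313.5 313.5 313.3 313.3 313.3 313.3 313.3 313.3 313.4 313.4 313.4 313.4] hub [313.5 313.  313. ]
17 [313.4 313.5 313.1 313.1 313.1 313.1 313.1 313.2 313.2 313.2 313.2 313.1] hub [313.  313.5 313. ]
18 [312.8 312.4 311.7 311.8 311.8 311.9 311.9 311.9 312.  312.  312.1 312.2] hub [313.  313.5 313. ]
```

```bash
python3 -m jog '{"fingers":[0.004,0.004,0.004,0.004,0.004,0.004,0.004,0.004,0.004,0.004],"linear":[[0,0,0],[0,0,0],[0,0,0],[0,0,0],[0,0,0],[0,0,0],[0,0,0],[0,0,0],[0,0,0],[0,0,0]],"dr":[[0,0.005,0],[0,0.01,0],[0,0.015,0],[0,0.02,0],[0,0.025,0],[0,0.03,0],[0,0.035,0],[0,0.04,0],[0,0.045,0],[0,0.05,0]]}' 50
python3 look.py 19
python3 - <<'E'
import cv2,numpy as np
for k in (17,18,19):
    g=cv2.imread(f"pics/wf{k}.png")[:,:,1].astype(float)
    out=[]
    for r in range(203,215):
        row=g[r,300:328]; w=np.clip(np.median(row)-20-row,0,None); out.append((w*np.arange(300,328)).sum()/max(w.sum(),1e-6))
    print(k,np.round(out,1))
E
```

```text
time_s: 25.4
tcp_pos: [0.5252, -0.1193, 0.171]
tcp_rot: [-1.571, -0.0, -1.093]
force: [1.1, 2.6, 6.1]
opening: 0.009
25.4 j [-0.5406  0.4515  1.0244  1.6324 -0.3991  1.2848 -0.5388] tcp [ 0.5252 -0.1193  0.171 ] [-1.5705 -0.0004 -1.0929] F [1.094  2.6444 6.0718] M [ 0.4616 -0.2417  0.2456] op 0.008951984809765695
17 [313.4 313.5 313.1 313.1 313.1 313.1 313.1 313.2 313.2 313.2 313.2 313.1]
18 [312.8 312.4 311.7 311.8 311.8 311.9 311.9 311.9 312.  312.  312.1 312.2]
19 [311.  310.8 310.  310.1 310.3 310.4 310.4 310.6 310.7 310.9 311.  311.2]
```

View pics/c19.png

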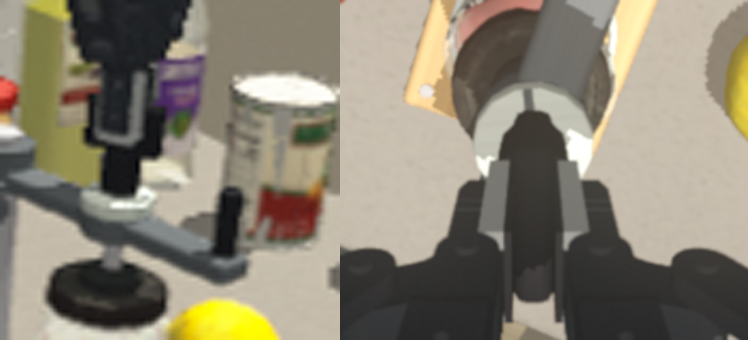

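```bash
python3 -m jog '{"fingers":[0.012,0.016,0.022,0.03,0.035,0.04,0.04,0.04,0.04,0.04],"linear":[[0,0,0],[0,0,0],[0,0,0],[0,0,0],[0,0,0],[0,-0.01,0],[0,-0.03,0],[0,-0.06,0],[0,-0.09,0],[0,-0.11,0]],"dr":[[0,0,0],[0,0,0],[0,0,0],[0,0,0],[0,0,0],[0,0,0],[0,0,0],[0,0,0],[0,0,0],[0,0,0]]}' 20
python3 look.py 20
```

```text
time_s: 26.5
tcp_pos: [0.5256, -0.1201, 0.2839]
tcp_rot: [-1.568, -0.002, -1.092]
force: [0.0, 0.2, 0.4]
opening: 0.0401
26.5 j [-0.5559  0.3819  1.0681  1.4255 -0.3337  1.524  -0.5973] tcp [ 0.5256 -0.1201  0.2839] [-1.5682 -0.0025 -1.0924] F [0.0207 0.2031 0.4329] M [ 0.0268 -0.0516  0.0375] op 0.040149631851650144
```

View pics/wf20.png

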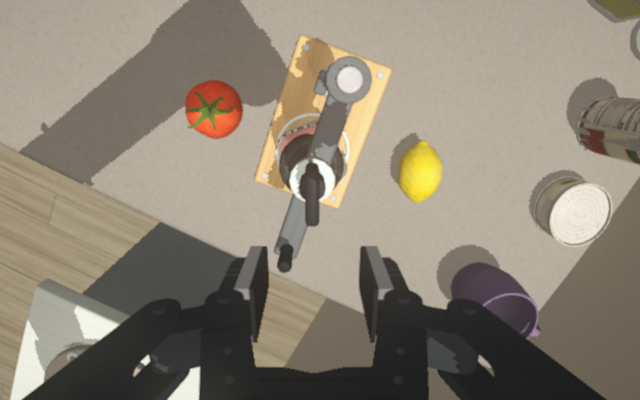

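View pics/c20.png

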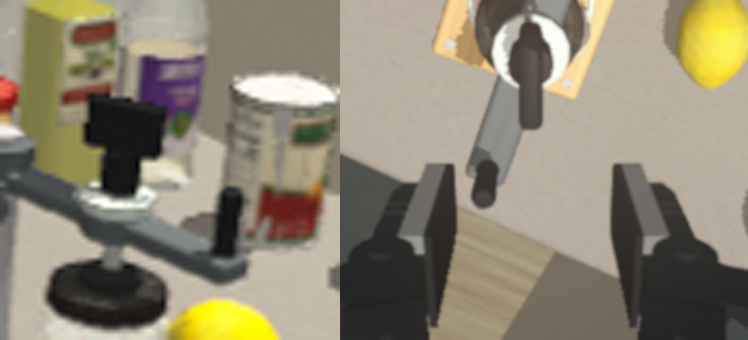

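```bash
python3 -m jog '{"fingers":[0.04,0.04,0.04,0.04,0.04,0.04,0.04,0.04,0.04,0.04],"linear":[[0,-0.01,-0.01],[0,-0.02,-0.03],[0,-0.03,-0.05],[0,-0.03,-0.07],[0,-0.03,-0.09],[0,-0.03,-0.1],[0,-0.03,-0.1],[0,-0.03,-0.1],[0,-0.03,-0.1],[0,-0.03,-0.1]],"dr":[[0,0,0],[0,0,0],[0,0,0],[0,0,0],[0,0,0],[0,0,0],[0,0,0],[0,0,0],[0,0,0],[0,0,0]]}' 20
python3 look.py 21
python3 - <<'E'
from h import *
st=manip.observe();C=cam("wrist",st)
im=optics.read_camera("wrist")
for th,z in [("nose_pin",.175),("knob_wings",.2),("jam_jar",.012),("jar_press",0)]:
    for r in landmark_of("wrist",th)[:1]: print(th,r["at"],round(r["score"],2),atz(C,r["at"],z))
cv2.imwrite("pics/w21c.png",cv2.resize(im[0:200,220:470,::-1],None,fx=3,fy=3,interpolation=cv2.INTER_CUBIC))
E
```

```text
time_s: 27.6
tcp_pos: [0.4368, -0.1647, 0.3106]
tcp_rot: [-1.572, -0.0, -1.091]
force: [0.0, 0.0, -0.4]
opening: 0.04
27.6 j [-0.6548  0.1638  1.1465  1.5486 -0.1482  1.5258 -0.5971] tcp [ 0.4368 -0.1647  0.3106] [-1.5718 -0.0004 -1.0905] F [ 0.0316  0.0459 -0.4133] M [-0.006  -0.0186  0.0381] op 0.03999019222954459
nose_pin [136.8, 288.5] 0.85 [ 0.457  -0.1315  0.175 ]
knob_wings [48.2, 309.9] 0.76 [ 0.5254 -0.1164  0.2   ]
jam_jar [62.8, 311.8] 0.67 [ 0.5265 -0.1168  0.012 ]
jar_press [68.6, 313.9] 0.73 [ 0.5221 -0.1221  0.    ]
```

View pics/w21c.png

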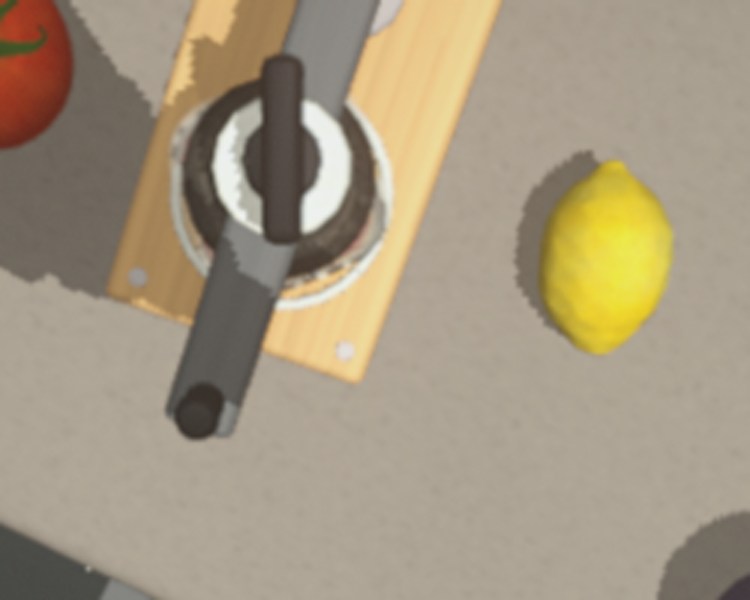

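Run:
```python
from h import *
im=optics.read_camera("top");cv2.imwrite("pics/t22.png",cv2.resize(im[145:245,335:435,::-1],None,fx=6,fy=6,interpolation=cv2.INTER_CUBIC))
st=manip.observe();C=cam("wrist",st)
w=cv2.imread("pics/wf21.png")
for z,h in ((.188,0),):
  for p in ([.4548,-.1292],[.457,-.1315],[.4559,-.1294]): print("w",(proj(C,[*p,z])[0]-[0,220])*3)
# jar & bystander vs start
for n in ("tomato","lemon"):
    for r in landmark_of("top",n)[:2]: print(n,r["at"],r["score"])
```

```text
w [419.1528 190.2941]
w [415.8035 201.6454]
w [415.8476 192.7803]
tomato [217.3, 315.7] 0.64
lemon [199.0, 415.5] 0.97
lemon [235.7, 383.4] 0.6
```

View pics/t22.png

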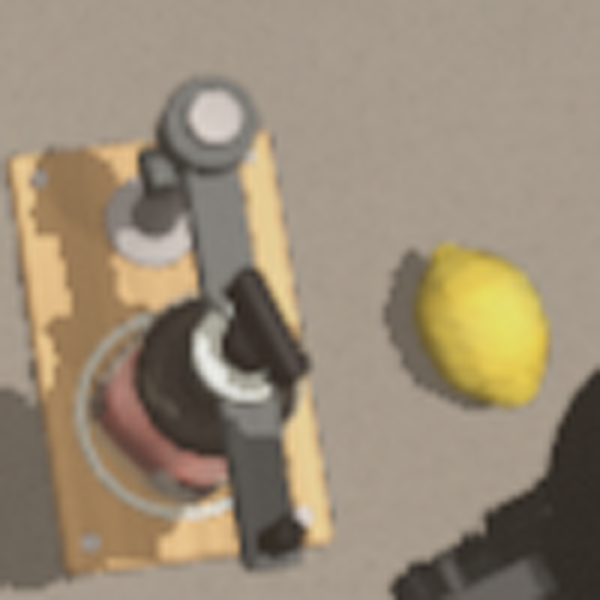

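Run:
```python
from h import *
im=optics.read_camera("scene")[:,:,::-1]
b=cv2.resize(im[70:190,330:470],None,fx=5,fy=5,interpolation=cv2.INTER_CUBIC)
a=cv2.imread("pics/s9.png")
for n,(r0,r1,c0,c1) in {"pin":(515,575,395,440),"post":(450,500,110,200)}.items():
    t=a[r0:r1,c0:c1]; R=cv2.matchTemplate(b[r0-20:r1+20,c0-20:c1+20],t,cv2.TM_CCOEFF_NORMED);_,m,_,l=cv2.minMaxLoc(R);print(n,m,l[0]-20,l[1]-20,"of 5x px")
cv2.imwrite("pics/s23.png",b)
full=cv2.resize(im[120:280,300:460],None,fx=3.7,fy=3.7);cv2.imwrite("pics/s24.png",full)
```

```text
pin 0.9960100054740906 0 0 of 5x px
post 0.999872624874115 0 0 of 5x px
```

View pics/s24.png

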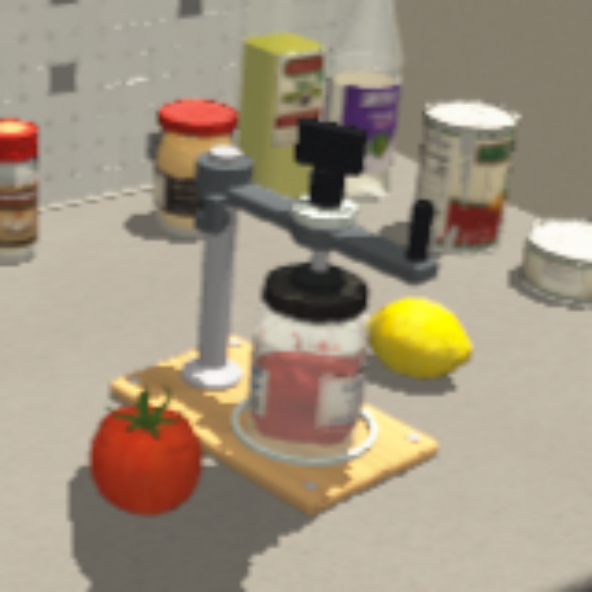

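```bash
python3 -c "
from workcell import manip
print(manip.job_done())"
```

```text
the job is handed in; nothing more can be done
None
```

The press is closed on the jar, the screw is tight with its clutch slipped once, and the robot has let go. I handed it in at about 28 s, with no report of a pass or fail.

**What I did**
- **Arm:** I gripped the nose pin and swung the arm home. At the stop the pin no longer moved while the push rose to about 15 N.
- **Screw:** I turned the wings clockwise in one grip, about 2.2 rad in all. The measured torque rose from about 0.12 to 0.25 N m and then stayed flat.
- **Clutch:** When the ribs first shifted under the wings, I turned 0.05 rad more to be sure it was slip. The ribs shifted almost as much again, so the clutch slipped by about 0.09 rad in all. I stopped there, opened the fingers and lifted clear.

**Last checks**
- In the fixed scene camera, the pin and post sat on the same pixels as before I turned the screw, so the arm did not move during tightening.
- The foot rests on the lid and the jar stands in its ring. The tomato and lemon are within 1 to 2 pixels of where they were first detected.
- The force reading was about zero after letting go.

**What disagreed**
- **Fingertips:** both the scene and wrist cameras showed them about 20 mm behind the TCP, not 17 mm ahead as stated. My first close passed above the pin, so I set the heights from the pictures instead.
- **Collar:** its top measured about 162 mm above the worktop, not right under the wings, with a stem between.
- **Torque:** readings ran slightly below the stated values (0.12 and 0.25 against 0.14 and 0.28 N m). I took the slip from the ribs.
- **Pin position:** the last wrist-camera reading was 2 to 3 mm off the earlier one. I put that down to detection noise, because the scene camera showed no movement.

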